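# Put three wooden pestles away on their cradles

## Robot

A 6-joint arm with a two-finger parallel gripper is mounted at the origin on the work surface. World frame = base frame: x ahead of the robot, y to its left, z up, the work surface at z = 0. Lengths are in m, angles in rad, forces in N, time in s.
With the tool pointing down it reaches from about 0.325 to 0.9 m from the base axis. Payload 6.1 kg.
Tool frame: the origin (TCP) lies at the very end of the fingers, on their centre line; the grasp point (between the pads) lies 19 mm behind it; z points along the fingers, y is the line along which they close (so a half turn about z gives the same grasp; the last joint's range is limited). The gripper opens to 85 mm and grips with 20 to 120 N. Pads are 22 mm wide; open, the fingers measure 114 mm over their backs; the gripper's body (76 mm by 85 mm) begins 54 mm behind the grasp point. The pads swing forward as they close: fully open they stand 13 mm farther back than shut.
Start: joints at [1.16, 0.22, 1.526, -0, 1.395, -0.126], TCP at [0.176, 0.6, 0.231] pointing down, gripper open.
Joint ranges: [-2.98, 2.98], [-0.91, 2.08], [0.09, 2.57], [-1.24, 4.39], [0.2, 2.65], [-2.68, 2.68]. Speed limits (rad/s): [2.57, 2.57, 3.01, 3.14, 3.14, 3.14].

## Interface

Orientations are given as a 3x3 rotation matrix whose columns are the frame's x, y, z axes.
In Python, from station import arm gives the robot as it stands.
- The arm moves only by the tool carry_out, never from a script. Its argument "increments" is a list of rows, each an object of numbers: "tx", "ty", "tz": the shift along the tool's x, y, z in m; "rx", "ry", "rz": the turn, a rotation vector about the tool's x, y, z in degrees; "hand": the opening in per cent of the stroke, from 0 (shut) to 100 (fully open). In form: [{"tx": .., "ty": .., "tz": .., "rx": .., "ry": .., "rz": .., "hand": ..}, ...]. A call has 1 to 10 rows; each row is the pose to reach, as a shift and turn from the pose commanded when the call began, along the tool's axes at that moment; what a row does not reach only later rows make up. A row lasts 1/8 s, in which the tool goes at most 62.5 mm and 10.7 degrees, less where a joint would pass 70% of its speed; a pose out of reach is approached as far as the arm can. A call with a gripper value outside its range is refused whole. The fingers move at their own pace and stop on an object; "force" is the grip in N (left out, the last holds). Time passes only in rows, so rows that repeat a pose let the fingers close. It gives the time, the measured TCP pose, the force, the opening and the grip force at its end, in the units of the state.
- arm.get_state(): the state, without advancing time (a new reading comes with each control period).
- arm.camera(name): name is "side" or "top"; returns (picture, depth): 400x640x3 uint8, red, green, blue; 400x640 float32, m along the optical axis (not along the pixel's ray), 0 where there is no reading.
- arm.get_calibration(name): a dict with "vfov" (degrees; the focal length in pixels is half the picture's height over the tangent of half this angle, whatever the lens; pixels are square), "cx", "cy" (the principal point, pixels), "eye" and "rotation" of the camera in the world. Camera axes: x right, y up, looking along -z (the intrinsics and any distortion apply to the point x, -y, -z); pixel columns grow to the right and rows downward; lengths in m; the calibration is good to about 2 mm. A picture is of the moment at which its call begins. get_calibration takes no time and is no camera call.
- arm.job_done(): hands the job in; it is judged then, once.
The state is a dict: "time": time; "q": joint angles; "qvel": joint speeds; "tau": joint torques, N m; "tcp_pos": TCP position; "tool_rot": TCP orientation; "wrist_force": force on the tool from outside, world axes, zero at the start; "moment": the same for the moment, N m; "opening": finger opening in m; "finger_force": force on a finger pad.
Only numpy, scipy, OpenCV 4.12 (cv2) and the standard library are available. Lean on these libraries where they do the work, as an engineer would, in place of code of your own. Each camera call takes 0.05 s, during which the arm holds its last target. There are 200 camera calls.

## Task

Put the three wooden pestles away, each on the white cradle of its own length (longest on longest, middle on middle, shortest on shortest), lying flat along the board between the cheeks with the dark head close to the closed end's stop and the collar at the open end. Pick each one up by the handle at its balance point just behind the heavy head so that it travels level, set it down gently without dropping it, and let go. Leave the wooden spoon and the meat mallet where they are.

Things in the scene. Friction and masses are not known exactly. Their poses are not given: they have to be found in the camera images.
- pestle_long: Longest wooden pestle, lying level, 190 mm long, 260 g: dark octagonal head 46 mm across flats, 42 mm long, plus 8 mm round nose; round handle dia. 26 mm; light octagonal collar 46 mm across, 16 mm long. Origin: balance point on the centre line, in the handle 31 mm behind the head's back face, 81 mm from nose tip, 23 mm above the ledge. x along it to the head; may be rolled about x.
- pestle_medium: Middle-sized wooden pestle, lying level, 154 mm long, 180 g: dark octagonal head 42 mm across flats, 34 mm long, plus 8 mm round nose; round handle dia. 25 mm; light octagonal collar 42 mm across, 14 mm long. Origin: balance point on the centre line, in the handle 26 mm behind the head's back face, 68 mm from nose tip, 21 mm above the ledge. x along it to the head; may be rolled about x.
- pestle_short: Shortest wooden pestle, lying level, 126 mm long, 110 g: dark octagonal head 38 mm across flats, 26 mm long, plus 8 mm round nose; round handle dia. 24 mm; light octagonal collar 38 mm across, 12 mm long. Origin: balance point on the centre line, in the handle 23 mm behind the head's back face, 57 mm from nose tip, 19 mm above the ledge. x along it to the head; may be rolled about x.
- cradle_long: Longest fixed white cradle: board 218 x 82 x 8 mm. Closed end (x): stop wall and two 52 mm cheeks; open end: two 22 mm cheeks; no walls between. Walls 8 mm thick, 16 mm above board; channel 66 mm wide. Origin: centre line, at ledge height, 60 mm from stop's inner face. z up. Home: pestle's head to the stop, balance point at x = -31 mm, 31 mm above ledge, nose 10 mm off the stop.
- cradle_medium: Middle-sized fixed white cradle: board 182 x 78 x 8 mm. Closed end (x): stop wall and two 45 mm cheeks; open end: two 22 mm cheeks; no walls between. Walls 8 mm thick, 16 mm above board; channel 62 mm wide. Origin: centre line, at ledge height, 52 mm from stop's inner face. z up. Home: pestle's head to the stop, balance point at x = -26 mm, 29 mm above ledge, nose 10 mm off the stop.
- cradle_short: Shortest fixed white cradle: board 154 x 74 x 8 mm. Closed end (x): stop wall and two 39 mm cheeks; open end: two 22 mm cheeks; no walls between. Walls 8 mm thick, 16 mm above board; channel 58 mm wide. Origin: centre line, at ledge height, 44 mm from stop's inner face. z up. Home: pestle's head to the stop, balance point at x = -23 mm, 27 mm above ledge, nose 10 mm off the stop.
- spoon: A flat pale wooden spoon, 225 mm long, 10 mm thick, round blade 40 mm across; not to be moved. Origin on its underside, 70 mm from the blade's centre; x points to the blade.
- mallet: A wooden meat mallet: a block head 50 x 85 x 50 mm high with one thin round handle 22 mm in diameter, 150 mm long, sticking out of its face; not a pestle, not to be moved. Origin under the middle of the block; the handle points to its -x.
Mind the look-alikes: they are no part of the job. Leave any purple look-alike of the pestle_long alone.

How it is judged:
By the outcome, as a careful person would: the job done as asked, in the order asked, and still so for the second after the job is handed in, with the robot touching nothing.
It also fails if it takes over 96 s, if anything falls off the work surface, if the arm or the gripper's body presses on something with over 40 N, if the wrist force passes 120 N, or if a joint passes its speed limit or range.

## Working session

There is one attempt and no reset: what is moved stays moved. The work goes in short steps, Python scripts to look and compute and a tool call to move; the robot and the scene stay as the last step left them, time stands still between calls to the robot, and variables do not carry over. Pictures are saved under pics/ and viewed, at most 14 in all, crops included, and the job is handed in when it is done.

Besides the shell and the picture viewer there is one more tool, called after "Request:" as name([rows], argument=value, ...), one row to a line, values as JSON. carry_out: Moves the arm, as the interface text tells. Its arguments: {"type":"object","properties":{"increments":{"type":"array","items":{"type":"object","properties":{"tx":{"type":"number"},"ty":{"type":"number"},"tz":{"type":"number"},"rx":{"type":"number"},"ry":{"type":"number"},"rz":{"type":"number"},"hand":{"type":"number"}}}},"force":{"type":"number"}},"required":["increments"]}

```bash
mkdir -p pics; ls
python3 - <<'E'
from station import arm
import cv2,numpy as np
for n in("top","side"):
    p,d=arm.camera(n); cv2.imwrite(f"pics/{n}0.png",p[:,:,::-1]); np.save(f"pics/{n}0.npy",d); print(n,arm.get_calibration(n))
s=arm.get_state();print({k:np.round(v,3).tolist() for k,v in s.items()})
E
```

```text
pics
top {'vfov': 46.32256672714864, 'cx': 317.51187020648985, 'cy': 201.09187469521453, 'eye': array([0.43675697, 0.00696879, 1.31283147]), 'rotation': array([[-2.38048793e-04,  9.95956255e-01, -8.98391926e-02],
       [-9.99994618e-01, -5.31067002e-04, -3.23769596e-03],
       [-3.27231417e-03,  8.98379383e-02,  9.95951021e-01]])}
side {'vfov': 51.616129357035994, 'cx': 327.43731165101536, 'cy': 189.51741940892126, 'eye': array([ 0.34200884, -0.76184655,  0.65037023]), 'rotation': array([[ 0.96373082,  0.15684356, -0.21592359],
       [-0.26678743,  0.58706258, -0.76431799],
       [ 0.0068823 ,  0.79420251,  0.6076142 ]])}
{'time': 0.1, 'q': [1.16, 0.221, 1.527, -0.0, 1.395, -0.126], 'qvel': [0.001, -0.001, -0.004, -0.0, -0.001, 0.0], 'tau': [0.0, -49.825, -39.055, -0.0, 0.006, 0.0], 'tcp_pos': [0.175, 0.599, 0.23], 'tool_rot': [[-0.96, 0.281, -0.001], [0.281, 0.96, -0.002], [0.0, -0.002, -1.0]], 'wrist_force': [-0.854, 0.286, -0.265], 'moment': [-0.02, -0.001, 0.003], 'finger_force': 0.0, 'opening': 0.085}
```

View pics/top0.png

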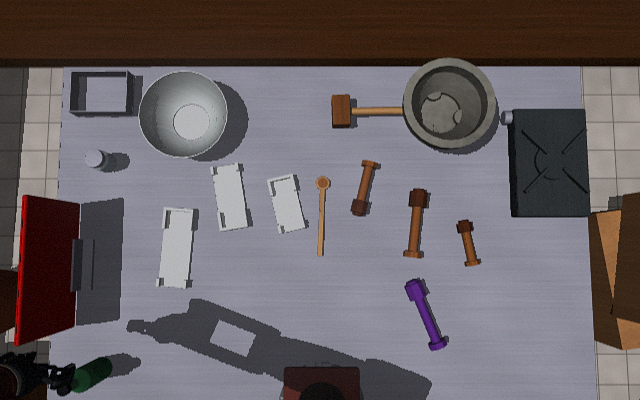

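View pics/side0.png

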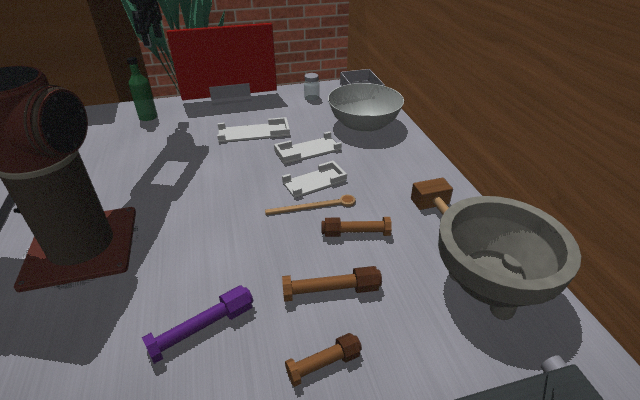

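```bash
cat > h.py <<'E'
import numpy as np,cv2
from station import arm
def cloud(n,d):
    c=arm.get_calibration(n); f=200/np.tan(np.radians(c["vfov"]/2))
    v,u=np.mgrid[:400,:640]
    P=np.stack([(u-c["cx"])/f*d,-(v-c["cy"])/f*d,-d],-1)
    return P@c["rotation"].T+c["eye"]
E
python3 - <<'E'
from h import *
p=cv2.imread("pics/top0.png"); d=np.load("pics/top0.npy"); W=cloud("top",d)
print("table z",np.median(W[200:300,540:580,2]),np.median(W[270:290,250:350,2]))
z=W[...,2]-0
for n,(u0,v0,u1,v1) in dict(L=(395,180,435,268),M=(345,155,385,222),S=(450,212,488,272),cL=(150,200,202,295),cM=(205,158,252,236),cS=(262,168,308,238)).items():
    Q=W[v0:v1,u0:u1].reshape(-1,3)
    t=0.009 if n[0]!='c' else 0.004
    Q=Q[Q[:,2]>t]; r=cv2.minAreaRect((Q[:,:2]*1000).astype(np.float32))
    print(n,len(Q),np.round(r[0],1),np.round(r[1],1),round(r[2],1),"zmax",np.percentile(Q[:,2],[50,98]).round(4))
cv2.imwrite("pics/c1.png",cv2.resize(p[150:300,150:310],None,fx=4,fy=4,interpolation=cv2.INTER_CUBIC)[:,:])
cv2.imwrite("pics/c2.png",cv2.resize(p[150:280,330:490],None,fx=4.5,fy=4.5,interpolation=cv2.INTER_CUBIC))
E
```

```text
table z 7.37873178588977e-05 -0.00026686217774707366
L 880 [ 444. -177.] [170.8 326.2] 29.9 zmax [0.0354 0.0517]
M 658 [ 532.1 -100.4] [101.6 268.6] 62.3 zmax [0.0332 1.3128]
S 525 [ 408.1 -212.5] [126.1 424.2] 9.1 zmax [0.0299 0.0436]
cL 2468 [433.  242.8] [259.1 471.6] 1.8 zmax [0.0085 0.0272]
cM 1886 [560.9 168.3] [339.9 224.2] 85.8 zmax [0.0085 0.0273]
cS 1491 [542.3  87.6] [212.8 159.1] 0.6 zmax [0.0084 0.0274]
```

View pics/c1.png

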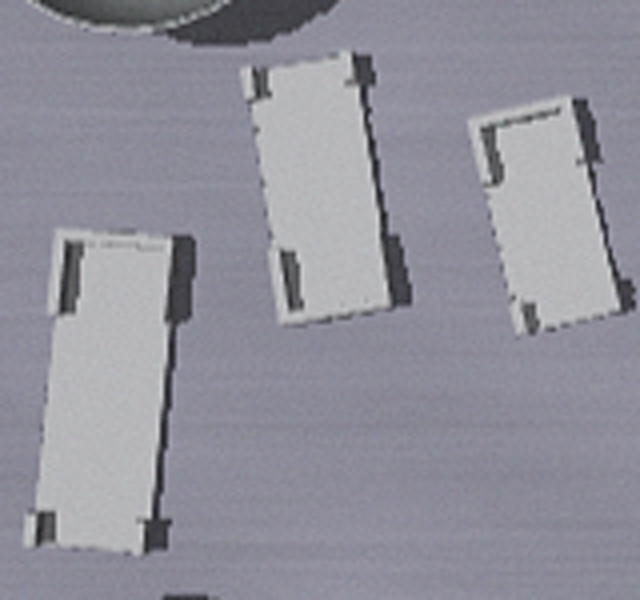

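View pics/c2.png

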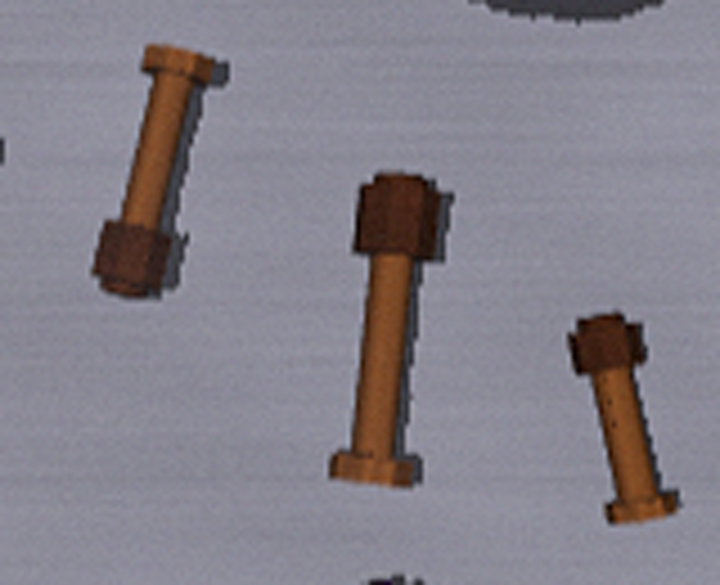

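```bash
cat > meas.py <<'E'
from h import *
def fit(W,box,lo,hi):
    u0,v0,u1,v1=box; Q=W[v0:v1,u0:u1]
    m=((Q[...,2]>lo)&(Q[...,2]<hi)).astype(np.uint8)
    m=cv2.morphologyEx(m,cv2.MORPH_OPEN,np.ones((3,3)))
    k,l,s,_=cv2.connectedComponentsWithStats(m); i=1+np.argmax(s[1:,4]); Q=Q[l==i]
    c=np.median(Q[:,:2],0); Q=Q[np.linalg.norm(Q[:,:2]-c,axis=1)<.13]
    return Q, cv2.minAreaRect((Q[:,:2]*1000).astype(np.float32))
def axis(r):
    B=cv2.boxPoints(r); e=[B[1]-B[0],B[2]-B[1]]; e=max(e,key=np.linalg.norm); e=e/np.linalg.norm(e)
    return e if e[0]>0 else -e
E
python3 - <<'E'
from meas import *
W=cloud("top",np.load("pics/top0.npy")); img=cv2.imread("pics/top0.png")
for n,b,z0,sgn in [("cL",(150,200,202,295),60,1),("cM",(205,158,252,236),52,-1),("cS",(262,168,308,238),44,1)]:
    Q,r=fit(W,b,.004,.03); a=axis(r)*sgn; L=max(r[1])
    nom={"cL":218,"cM":182,"cS":154}[n]
    # stop outer face is at +L/2 from centre; inner 8mm less
    o=np.array(r[0])+a*(nom/2-8-z0); home=o-a*{"cL":31,"cM":26,"cS":23}[n]
    print(n,"c",np.round(r[0],1),"size",np.round(r[1],1),"yaw",np.degrees(np.arctan2(a[1],a[0])).round(1),"home",home.round(1))
for n,b,ax,tip,sgn,half in [("L",(395,180,435,268),23,81,1,190),("M",(345,155,385,222),21,68,-1,154),("S",(450,212,488,272),19,57,1,126)]:
    Q,r=fit(W,b,.012,.06); a=axis(r)*sgn
    P=Q[:,:2]*1000
    for _ in range(3):   # handle midline
        t=(P-np.array(r[0]))@a; nrm=np.array([-a[1],a[0]])
        h=(t>-half/2+22)&(t<half/2-58)&(Q[:,2]*1000>ax)
        s=(P-np.array(r[0]))@nrm
        bins=np.arange(-half/2+22,half/2-58,6); 
        mid=[(tb+3,(s[h&(t>=tb)&(t<tb+6)].min()+s[h&(t>=tb)&(t<tb+6)].max())/2) for tb in bins if (h&(t>=tb)&(t<tb+6)).sum()>4]
        k,c=np.polyfit(*np.array(mid).T,1)
        break
    a2=a+k*nrm; a2/=np.linalg.norm(a2)
    tt=np.percentile(t,[.3,99.7])
    tb=half/2-tip; bal=np.array(r[0])+a*tb+nrm*(c+k*tb)
    print(n,"c",np.round(r[0],1),"size",np.round(r[1],1),"yaw rect/handle",[np.degrees(np.arctan2(x[1],x[0])).round(1) for x in(a,a2)],"bal",bal.round(1),"t",tt.round(1),"off",round(c,1),"ztop",np.percentile(Q[:,2],[50,98]).round(4))
E
```

```text
cL c [425.9 406.5] size [ 90.5 218.4] yaw -3.6 home [435.9 405.8]
cM c [566.1 258.1] size [182.9  79.4] yaw -170.3 home [561.2 257.3]
cS c [546.6 100.6] size [154.1  76.1] yaw 13.5 home [548.5 101. ]
L c [ 492.4 -256.1] size [ 47.4 189.1] yaw rect/handle [np.float32(-8.1), np.float64(-8.0)] bal [ 506.1 -259.5] t [-94.2  93.4] off -1.5 ztop [0.0354 0.0491]
M c [ 588.  -115.4] size [ 42.2 154.4] yaw rect/handle [np.float32(166.3), np.float64(165.4)] bal [ 579.4 -112.8] t [-76.6  77.1] off -0.3 ztop [0.0331 0.0447]
S c [ 438.6 -400.9] size [126.   39.1] yaw rect/handle [np.float32(11.0), np.float64(11.9)] bal [ 444.1 -398.1] t [-62.3  62.4] off 1.6 ztop [0.0299 0.0406]
```

```bash
cat > plan.py <<'E'
import sys,numpy as np
from h import arm
from scipy.spatial.transform import Rotation as R
# x y z(mm) yaw(deg) -> increments in tool frame
def go(x,y,z,yaw):
    s=arm.get_state(); T=s["tool_rot"]; p=s["tcp_pos"]; c,n=np.cos(np.radians(yaw)),np.sin(np.radians(yaw))
    G=np.array([[c,n,0],[n,-c,0],[0,0,-1]]); 
    print("d mm",((T.T@(np.array([x,y,z])/1000-p))*1000).round(1),"rot",np.degrees(R.from_matrix(T.T@G).as_rotvec()).round(1),
     "pos",(p*1000).round(1),"yaw",np.degrees(np.arctan2(T[1,0],T[0,0])).round(1),"q",np.round(s["q"],2),"F",np.round(s["wrist_force"],1),"op",round(s["opening"]*1000,1),"ff",round(s["finger_force"],1),"t",s["time"])
if __name__=="__main__": go(*map(float,sys.argv[1:]))
E
python3 - <<'E'
from meas import *
W=cloud("top",np.load("pics/top0.npy"))
for n,b,z0,hm,nom,y0 in [("cL",(150,200,202,295),60,31,218,-5),("cM",(205,158,252,236),52,26,182,-170),("cS",(262,168,308,238),44,23,154,13)]:
    Q,_=fit(W,b,.004,.03); P=Q[:,:2]*1000; best=None
    for y in np.arange(y0-8,y0+8,.2):
        a=np.array([np.cos(np.radians(y)),np.sin(np.radians(y))]); m=np.array([-a[1],a[0]])
        e=np.percentile(np.c_[P@a,P@m],[.5,99.5],axis=0); s=e[1]-e[0]
        if best is None or s[0]*s[1]<best[0]: best=(s[0]*s[1],y,s,a*e[:,0].mean()+m*e[:,1].mean(),a)
    _,y,s,c,a=best; print(n,"yaw",round(y,1),"size",s.round(1),"c",c.round(1),"home",(c+a*(nom/2-8-z0-hm)).round(1))
E
python3 plan.py 506 -260 120 172
```

```text
cL yaw -4.4 size [215.7  82.6] c [425.3 404.7] home [435.2 403.9]
cM yaw -170.2 size [180.5  77.5] c [565.3 258. ] home [560.3 257.2]
cS yaw 13.2 size [152.4  73.3] c [547.1 100.1] home [549.1 100.5]
d mm [-558.7 -731.6  111.5] rot [-0.1 -0.  -8.3] pos [175.4 599.3 230.3] yaw 163.7 q [ 1.16  0.22  1.53 -0.    1.39 -0.13] F [-0.9  0.3 -0.3] op 85.1 ff 0.0 t 0.1
```

Request:
carry_out([
  {"tx": -0.04,"ty": -0.05,"tz": 0},
  {"tx": -0.08,"ty": -0.1,"tz": 0.01},
  {"tx": -0.12,"ty": -0.15,"tz": 0.02},
  {"tx": -0.16,"ty": -0.2,"tz": 0.03},
  {"tx": -0.2,"ty": -0.25,"tz": 0.04},
  {"tx": -0.23,"ty": -0.3,"tz": 0.05},
  {"tx": -0.27,"ty": -0.345,"tz": 0.06},
  {"tx": -0.31,"ty": -0.39,"tz": 0.07},
  {"tx": -0.345,"ty": -0.44,"tz": 0.08,"rz": -8},
  {"tx": -0.38,"ty": -0.485,"tz": 0.09,"rz": -8},
])

```text
invalid input at $.increments[0]: expected keys tx, ty, tz, rx, ry, rz, hand
```

```bash
python3 plan.py 506 -260 110 172
```

```text
d mm [-558.7 -731.6  121.5] rot [-0.1 -0.  -8.3] pos [175.4 599.3 230.3] yaw 163.7 q [ 1.16  0.22  1.53 -0.    1.39 -0.13] F [-0.9  0.3 -0.3] op 85.1 ff 0.0 t 0.1
```

Request:
carry_out([
  {"tx": -0.1,"ty": -0.13,"tz": 0,"rx": 0,"ry": 0,"rz": 0,"hand": 100},
  {"tx": -0.1,"ty": -0.13,"tz": 0,"rx": 0,"ry": 0,"rz": 0,"hand": 100},
  {"tx": -0.3,"ty": -0.39,"tz": 0.05,"rx": 0,"ry": 0,"rz": 0,"hand": 100},
  {"tx": -0.3,"ty": -0.39,"tz": 0.05,"rx": 0,"ry": 0,"rz": 0,"hand": 100},
  {"tx": -0.3,"ty": -0.39,"tz": 0.05,"rx": 0,"ry": 0,"rz": 0,"hand": 100},
  {"tx": -0.3,"ty": -0.39,"tz": 0.05,"rx": 0,"ry": 0,"rz": 0,"hand": 100},
  {"tx": -0.56,"ty": -0.73,"tz": 0.09,"rx": 0,"ry": 0,"rz": -8,"hand": 100},
  {"tx": -0.56,"ty": -0.73,"tz": 0.09,"rx": 0,"ry": 0,"rz": -8,"hand": 100},
  {"tx": -0.56,"ty": -0.73,"tz": 0.09,"rx": 0,"ry": 0,"rz": -8,"hand": 100},
  {"tx": -0.56,"ty": -0.73,"tz": 0.09,"rx": 0,"ry": 0,"rz": -8,"hand": 100},
])

```text
time: 1.35
tcp_pos: [0.3989, 0.0235, 0.1725]
tool_rot: [[-0.989, 0.145, 0.001], [0.145, 0.989, 0.0], [-0.001, 0.0, -1.0]]
wrist_force: [1.1, 1.5, -0.9]
opening: 0.0854
finger_force: 0.0
```

```bash
python3 plan.py 506 -260 110 172
```

```text
d mm [-147.  -265.    62.5] rot [ 0.   0.1 -0.3] pos [398.9  23.5 172.5] yaw 171.7 q [-0.14 -0.3   2.14  0.    1.3  -1.56] F [ 1.1  1.5 -0.9] op 85.4 ff 0.0 t 1.35
```

Request:
carry_out([
  {"tx": -0.147,"ty": -0.26,"tz": 0.05,"rx": 0,"ry": 0,"rz": 0,"hand": 100},
  {"tx": -0.147,"ty": -0.26,"tz": 0.05,"rx": 0,"ry": 0,"rz": 0,"hand": 100},
  {"tx": -0.147,"ty": -0.26,"tz": 0.05,"rx": 0,"ry": 0,"rz": 0,"hand": 100},
  {"tx": -0.147,"ty": -0.26,"tz": 0.05,"rx": 0,"ry": 0,"rz": 0,"hand": 100},
  {"tx": -0.147,"ty": -0.26,"tz": 0.05,"rx": 0,"ry": 0,"rz": 0,"hand": 100},
  {"tx": -0.147,"ty": -0.26,"tz": 0.05,"rx": 0,"ry": 0,"rz": 0,"hand": 100},
  {"tx": -0.147,"ty": -0.26,"tz": 0.05,"rx": 0,"ry": 0,"rz": 0,"hand": 100},
  {"tx": -0.147,"ty": -0.26,"tz": 0.05,"rx": 0,"ry": 0,"rz": 0,"hand": 100},
])

```text
time: 2.35
tcp_pos: [0.5063, -0.2518, 0.1228]
tool_rot: [[-0.99, 0.143, 0.0], [0.143, 0.99, 0.0], [-0.0, 0.0, -1.0]]
wrist_force: [-0.2, 0.1, -0.7]
opening: 0.0856
finger_force: 0.0
```

```bash
python3 plan.py 506 -260 7 172
```

```text
d mm [ -0.9  -8.2 115.8] rot [ 0.   0.  -0.2] pos [ 506.3 -251.8  122.8] yaw 171.8 q [-0.6   0.18  1.78  0.    1.18 -2.03] F [-0.2  0.1 -0.7] op 85.6 ff 0.0 t 2.35
```

Request:
carry_out([
  {"tx": -0.001,"ty": -0.008,"tz": 0.05,"rx": 0,"ry": 0,"rz": 0,"hand": 100},
  {"tx": -0.001,"ty": -0.008,"tz": 0.09,"rx": 0,"ry": 0,"rz": 0,"hand": 100},
  {"tx": -0.001,"ty": -0.008,"tz": 0.115,"rx": 0,"ry": 0,"rz": 0,"hand": 100},
  {"tx": -0.001,"ty": -0.008,"tz": 0.115,"rx": 0,"ry": 0,"rz": 0,"hand": 100},
  {"tx": -0.001,"ty": -0.008,"tz": 0.115,"rx": 0,"ry": 0,"rz": 0,"hand": 50},
  {"tx": -0.001,"ty": -0.008,"tz": 0.115,"rx": 0,"ry": 0,"rz": 0,"hand": 20},
  {"tx": -0.001,"ty": -0.008,"tz": 0.115,"rx": 0,"ry": 0,"rz": 0,"hand": 10},
  {"tx": -0.001,"ty": -0.008,"tz": 0.115,"rx": 0,"ry": 0,"rz": 0,"hand": 10},
  {"tx": -0.001,"ty": -0.008,"tz": 0.115,"rx": 0,"ry": 0,"rz": 0,"hand": 10},
  {"tx": -0.001,"ty": -0.008,"tz": 0.115,"rx": 0,"ry": 0,"rz": 0,"hand": 10},
], force=50)

```text
time: 3.6
tcp_pos: [0.5071, -0.2615, 0.0089]
tool_rot: [[-0.99, 0.144, 0.001], [0.144, 0.99, -0.001], [-0.002, -0.001, -1.0]]
wrist_force: [-1.5, 1.0, 7.1]
opening: 0.0244
finger_force: 48.9
```

```bash
python3 plan.py 506 -260 100 172
```

```text
d mm [  1.1   1.3 -91.1] rot [-0.   0.1 -0.3] pos [ 507.1 -261.5    8.9] yaw 171.7 q [-0.61  0.36  1.82  0.    0.97 -2.04] F [-1.5  1.   7.1] op 24.4 ff 48.9 t 3.6
```

Request:
carry_out([
  {"tx": 0,"ty": 0,"tz": 0,"rx": 0,"ry": 0,"rz": 0,"hand": 50},
  {"tx": 0,"ty": 0,"tz": 0.0,"rx": 0,"ry": 0,"rz": 0,"hand": 50},
  {"tx": 0,"ty": 0,"tz": 0.004,"rx": 0,"ry": 0,"rz": 0,"hand": 50},
  {"tx": 0,"ty": 0,"tz": 0.004,"rx": 0,"ry": 0,"rz": 0,"hand": 50},
  {"tx": 0,"ty": 0,"tz": 0.004,"rx": 0,"ry": 0,"rz": 0,"hand": 10},
  {"tx": 0,"ty": 0,"tz": 0.004,"rx": 0,"ry": 0,"rz": 0,"hand": 10},
  {"tx": 0,"ty": 0,"tz": 0.004,"rx": 0,"ry": 0,"rz": 0,"hand": 10},
  {"tx": 0,"ty": 0,"tz": 0.004,"rx": 0,"ry": 0,"rz": 0,"hand": 10},
], force=50)

```text
time: 4.6
tcp_pos: [0.5063, -0.2611, 0.0036]
tool_rot: [[-0.989, 0.145, 0.0], [0.145, 0.989, -0.0], [-0.0, -0.0, -1.0]]
wrist_force: [0.5, -1.5, -1.1]
opening: 0.0249
finger_force: 49.2
```

```bash
python3 plan.py 506 -260 100 172
```

```text
d mm [  0.5   1.1 -96.4] rot [-0.   0.  -0.3] pos [ 506.3 -261.1    3.6] yaw 171.7 q [-0.61  0.36  1.82 -0.    0.96 -2.04] F [ 0.5 -1.5 -1.1] op 24.9 ff 49.2 t 4.6
```

Clean now (no vertical force). Lift to about 0.11 and check that it is level.

Request:
carry_out([
  {"tx": 0,"ty": 0,"tz": -0.02,"rx": 0,"ry": 0,"rz": 0,"hand": 10},
  {"tx": 0,"ty": 0,"tz": -0.05,"rx": 0,"ry": 0,"rz": 0,"hand": 10},
  {"tx": 0,"ty": 0,"tz": -0.08,"rx": 0,"ry": 0,"rz": 0,"hand": 10},
  {"tx": 0,"ty": 0,"tz": -0.11,"rx": 0,"ry": 0,"rz": 0,"hand": 10},
  {"tx": 0,"ty": 0,"tz": -0.11,"rx": 0,"ry": 0,"rz": 0,"hand": 10},
  {"tx": 0,"ty": 0,"tz": -0.11,"rx": 0,"ry": 0,"rz": 0,"hand": 10},
])

```text
time: 5.35
tcp_pos: [0.5057, -0.2606, 0.1129]
tool_rot: [[-0.989, 0.145, -0.001], [0.145, 0.989, 0.001], [0.001, 0.0, -1.0]]
wrist_force: [0.4, -0.1, -2.7]
opening: 0.025
finger_force: 49.4
```

```bash
python3 plan.py 435 404 110 175
python3 - <<'E'
from h import *
p,d=arm.camera("side"); cv2.imwrite("pics/side1.png",p[:,:,::-1])
print(arm.get_state()["moment"])
E
```

```text
d mm [166.1 647.4   3.4] rot [ 0.  -0.  -3.3] pos [ 505.7 -260.6  112.9] yaw 171.7 q [-0.61  0.2   1.78  0.    1.16 -2.04] F [ 0.4 -0.1 -2.7] op 25.0 ff 49.4 t 5.35
[-0.01017377 -0.01385843  0.02078702]
```

View pics/side1.png

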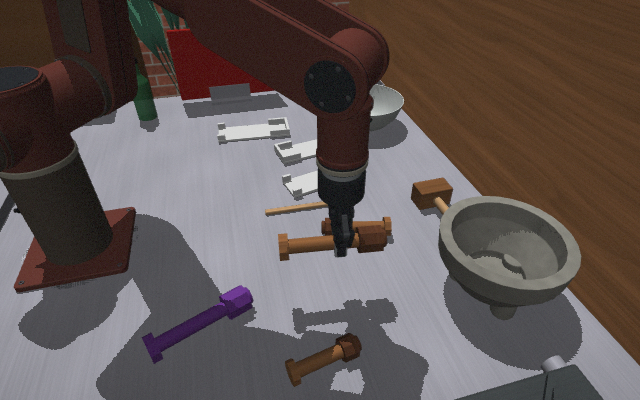

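Request:
carry_out([
  {"tx": 0.01,"ty": 0.03,"tz": 0,"rx": 0,"ry": 0,"rz": 0,"hand": 10},
  {"tx": 0.02,"ty": 0.08,"tz": 0,"rx": 0,"ry": 0,"rz": 0,"hand": 10},
  {"tx": 0.035,"ty": 0.135,"tz": 0,"rx": 0,"ry": 0,"rz": 0,"hand": 10},
  {"tx": 0.05,"ty": 0.19,"tz": 0,"rx": 0,"ry": 0,"rz": -1,"hand": 10},
  {"tx": 0.065,"ty": 0.245,"tz": 0,"rx": 0,"ry": 0,"rz": -2,"hand": 10},
  {"tx": 0.08,"ty": 0.3,"tz": 0,"rx": 0,"ry": 0,"rz": -3,"hand": 10},
  {"tx": 0.095,"ty": 0.355,"tz": 0,"rx": 0,"ry": 0,"rz": -3,"hand": 10},
  {"tx": 0.11,"ty": 0.41,"tz": 0,"rx": 0,"ry": 0,"rz": -3,"hand": 10},
  {"tx": 0.12,"ty": 0.465,"tz": 0,"rx": 0,"ry": 0,"rz": -3,"hand": 10},
  {"tx": 0.135,"ty": 0.52,"tz": 0,"rx": 0,"ry": 0,"rz": -3,"hand": 10},
])

```text
time: 6.65
tcp_pos: [0.4467, 0.2744, 0.1119]
tool_rot: [[-0.996, 0.093, -0.002], [0.093, 0.996, -0.001], [0.002, -0.001, -1.0]]
wrist_force: [0.6, -0.1, -2.4]
opening: 0.025
finger_force: 49.5
```

Request:
carry_out([
  {"tx": 0.015,"ty": 0.045,"tz": 0,"rx": 0,"ry": 0,"rz": 0,"hand": 10},
  {"tx": 0.025,"ty": 0.09,"tz": 0,"rx": 0,"ry": 0,"rz": 0,"hand": 10},
  {"tx": 0.031,"ty": 0.12,"tz": 0,"rx": 0,"ry": 0,"rz": 0,"hand": 10},
  {"tx": 0.031,"ty": 0.125,"tz": 0,"rx": 0,"ry": 0,"rz": 0,"hand": 10},
  {"tx": 0.031,"ty": 0.125,"tz": 0,"rx": 0,"ry": 0,"rz": 0,"hand": 10},
  {"tx": 0.031,"ty": 0.125,"tz": 0,"rx": 0,"ry": 0,"rz": 0,"hand": 10},
])

```text
time: 7.4
tcp_pos: [0.4286, 0.399, 0.1128]
tool_rot: [[-0.996, 0.094, -0.001], [0.094, 0.996, -0.001], [0.001, -0.001, -1.0]]
wrist_force: [0.3, 0.2, -2.6]
opening: 0.0247
finger_force: 49.6
```

```bash
python3 plan.py 435 404 12 175
python3 - <<'E'
from h import *
p,d=arm.camera("top"); cv2.imwrite("pics/top1.png",cv2.resize(p[150:310,100:300,::-1],None,fx=3.7,fy=3.7)); np.save("pics/top1.npy",d)
E
```

```text
d mm [ -6.    5.7 100.8] rot [-0.1 -0.1 -0.4] pos [428.6 399.  112.8] yaw 174.6 q [ 0.62  0.24  1.74 -0.    1.17 -0.86] F [ 0.3  0.2 -2.6] op 24.7 ff 49.6 t 7.4
```

View pics/top1.png

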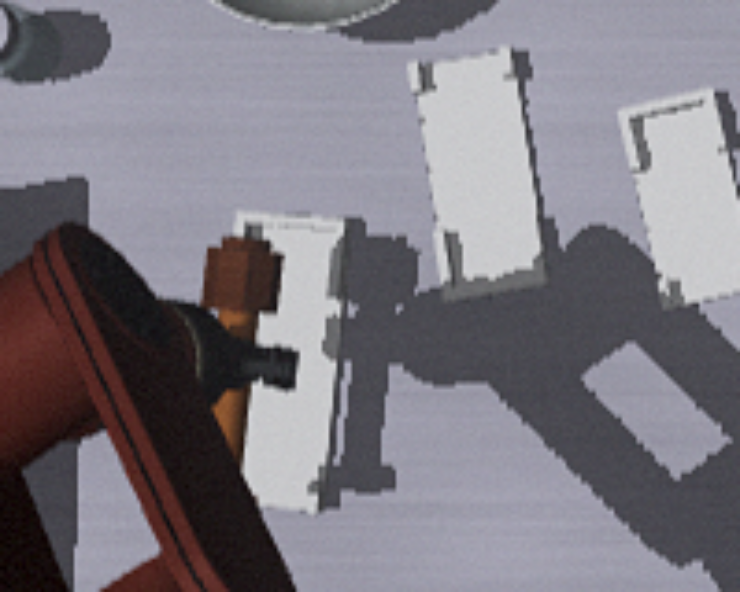

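Request:
carry_out([
  {"tx": -0.006,"ty": 0.006,"tz": 0.03,"rx": 0,"ry": 0,"rz": 0,"hand": 10},
  {"tx": -0.006,"ty": 0.006,"tz": 0.06,"rx": 0,"ry": 0,"rz": 0,"hand": 10},
  {"tx": -0.006,"ty": 0.006,"tz": 0.085,"rx": 0,"ry": 0,"rz": 0,"hand": 10},
  {"tx": -0.006,"ty": 0.006,"tz": 0.093,"rx": 0,"ry": 0,"rz": 0,"hand": 10},
  {"tx": -0.006,"ty": 0.006,"tz": 0.096,"rx": 0,"ry": 0,"rz": 0,"hand": 10},
  {"tx": -0.006,"ty": 0.006,"tz": 0.098,"rx": 0,"ry": 0,"rz": 0,"hand": 10},
  {"tx": -0.006,"ty": 0.006,"tz": 0.1,"rx": 0,"ry": 0,"rz": 0,"hand": 10},
  {"tx": -0.006,"ty": 0.006,"tz": 0.1,"rx": 0,"ry": 0,"rz": 0,"hand": 10},
])

```text
time: 8.45
tcp_pos: [0.4354, 0.4059, 0.014]
tool_rot: [[-0.996, 0.093, 0.001], [0.093, 0.996, 0.0], [-0.001, 0.0, -1.0]]
wrist_force: [0.7, -0.1, -3.4]
opening: 0.025
finger_force: 49.7
```

```bash
python3 plan.py 435 404 11 175
```

```text
d mm [ 0.2 -2.   3. ] rot [ 0.   0.  -0.3] pos [435.4 405.9  14. ] yaw 174.7 q [ 0.62  0.4   1.75 -0.    0.99 -0.86] F [ 0.7 -0.1 -3.4] op 25.0 ff 49.7 t 8.45
```

Still carrying the full weight; lower until contact.

Request:
carry_out([
  {"tx": 0,"ty": -0.001,"tz": 0.001,"rx": 0,"ry": 0,"rz": 0,"hand": 10},
  {"tx": 0,"ty": -0.001,"tz": 0.0025,"rx": 0,"ry": 0,"rz": 0,"hand": 10},
  {"tx": 0,"ty": -0.001,"tz": 0.0025,"rx": 0,"ry": 0,"rz": 0,"hand": 10},
])

```text
time: 8.82
tcp_pos: [0.4352, 0.4048, 0.0116]
tool_rot: [[-0.996, 0.093, 0.0], [0.093, 0.996, 0.0], [-0.0, 0.0, -1.0]]
wrist_force: [-1.8, -1.9, 2.8]
opening: 0.0243
finger_force: 50.2
```

Request:
carry_out([
  {"tx": 0,"ty": 0,"tz": 0,"rx": 0,"ry": 0,"rz": 0,"hand": 40},
  {"tx": 0,"ty": 0,"tz": 0,"rx": 0,"ry": 0,"rz": 0,"hand": 60},
  {"tx": 0,"ty": 0,"tz": 0,"rx": 0,"ry": 0,"rz": 0,"hand": 60},
  {"tx": 0,"ty": 0,"tz": -0.02,"rx": 0,"ry": 0,"rz": 0,"hand": 60},
  {"tx": 0,"ty": 0,"tz": -0.06,"rx": 0,"ry": 0,"rz": 0,"hand": 60},
  {"tx": 0,"ty": 0,"tz": -0.11,"rx": 0,"ry": 0,"rz": 0,"hand": 100},
  {"tx": 0,"ty": 0,"tz": -0.13,"rx": 0,"ry": 0,"rz": 0,"hand": 100},
  {"tx": 0,"ty": 0,"tz": -0.13,"rx": 0,"ry": 0,"rz": 0,"hand": 100},
])

```text
time: 9.82
tcp_pos: [0.4363, 0.4056, 0.1436]
tool_rot: [[-0.996, 0.093, 0.004], [0.093, 0.996, 0.003], [-0.004, 0.003, -1.0]]
wrist_force: [0.1, -0.1, -0.2]
opening: 0.0853
finger_force: 0.0
```

```bash
python3 plan.py 579 -113 110 166
```

```text
d mm [-190.  -503.2   32.7] rot [0.2 0.2 8.7] pos [436.3 405.6 143.6] yaw 174.7 q [ 0.62  0.22  1.69  0.    1.22 -0.86] F [ 0.1 -0.1 -0.2] op 85.3 ff 0.0 t 9.825
```

Request:
carry_out([
  {"tx": -0.19,"ty": -0.503,"tz": 0.02,"rx": 0,"ry": 0,"rz": 9,"hand": 100},
  {"tx": -0.19,"ty": -0.503,"tz": 0.02,"rx": 0,"ry": 0,"rz": 9,"hand": 100},
  {"tx": -0.19,"ty": -0.503,"tz": 0.02,"rx": 0,"ry": 0,"rz": 9,"hand": 100},
  {"tx": -0.19,"ty": -0.503,"tz": 0.02,"rx": 0,"ry": 0,"rz": 9,"hand": 100},
  {"tx": -0.19,"ty": -0.503,"tz": 0.02,"rx": 0,"ry": 0,"rz": 9,"hand": 100},
  {"tx": -0.19,"ty": -0.503,"tz": 0.02,"rx": 0,"ry": 0,"rz": 9,"hand": 100},
  {"tx": -0.19,"ty": -0.503,"tz": 0.02,"rx": 0,"ry": 0,"rz": 9,"hand": 100},
  {"tx": -0.19,"ty": -0.503,"tz": 0.02,"rx": 0,"ry": 0,"rz": 9,"hand": 100},
  {"tx": -0.19,"ty": -0.503,"tz": 0.02,"rx": 0,"ry": 0,"rz": 9,"hand": 100},
  {"tx": -0.19,"ty": -0.503,"tz": 0.02,"rx": 0,"ry": 0,"rz": 9,"hand": 100},
])

```text
time: 11.08
tcp_pos: [0.5765, -0.1161, 0.1185]
tool_rot: [[-0.968, 0.251, -0.004], [0.251, 0.968, 0.001], [0.004, -0.0, -1.0]]
wrist_force: [-1.1, 0.4, 0.4]
opening: 0.0856
finger_force: 0.0
```

Request:
carry_out([
  {"tx": 0,"ty": 0,"tz": 0,"rx": 0,"ry": 0,"rz": 0,"hand": 100},
  {"tx": 0,"ty": 0,"tz": 0,"rx": 0,"ry": 0,"rz": 0,"hand": 100},
])

```text
time: 11.32
tcp_pos: [0.5769, -0.1122, 0.1202]
tool_rot: [[-0.969, 0.246, -0.002], [0.246, 0.969, 0.001], [0.002, 0.0, -1.0]]
wrist_force: [0.0, 0.3, 0.1]
opening: 0.0852
finger_force: 0.0
```

```bash
python3 plan.py 579 -113 3 166
python3 - <<'E'
from h import *
p,d=arm.camera("top"); cv2.imwrite("pics/top2.png",p[:,:,::-1]); np.save("pics/top2.npy",d)
p,d=arm.camera("side"); cv2.imwrite("pics/side2.png",cv2.resize(p[90:250,180:440,::-1],None,fx=3,fy=3))
E
```

```text
d mm [ -2.4  -0.4 117.2] rot [ 0.  -0.1 -0.2] pos [ 576.9 -112.2  120.2] yaw 165.8 q [-0.33  0.24  1.72  0.    1.18 -1.65] F [0.  0.3 0.1] op 85.2 ff 0.0 t 11.325
```

View pics/top2.png

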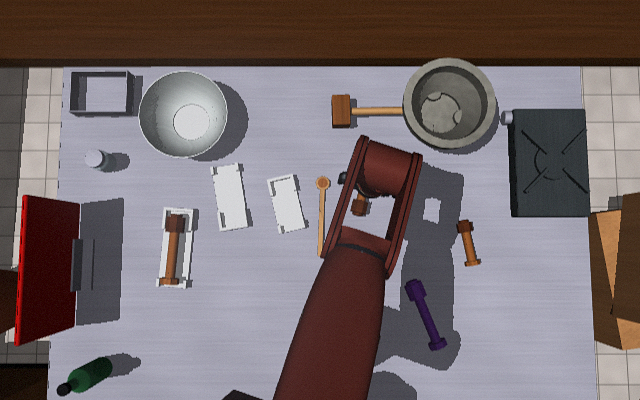

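Request:
carry_out([
  {"tx": -0.002,"ty": 0,"tz": 0.05,"rx": 0,"ry": 0,"rz": 0,"hand": 100},
  {"tx": -0.002,"ty": 0,"tz": 0.09,"rx": 0,"ry": 0,"rz": 0,"hand": 100},
  {"tx": -0.002,"ty": 0,"tz": 0.117,"rx": 0,"ry": 0,"rz": 0,"hand": 100},
  {"tx": -0.002,"ty": 0,"tz": 0.117,"rx": 0,"ry": 0,"rz": 0,"hand": 100},
  {"tx": -0.002,"ty": 0,"tz": 0.117,"rx": 0,"ry": 0,"rz": 0,"hand": 50},
  {"tx": -0.002,"ty": 0,"tz": 0.117,"rx": 0,"ry": 0,"rz": 0,"hand": 10},
  {"tx": -0.002,"ty": 0,"tz": 0.117,"rx": 0,"ry": 0,"rz": 0,"hand": 10},
  {"tx": -0.002,"ty": 0,"tz": 0.117,"rx": 0,"ry": 0,"rz": 0,"hand": 10},
  {"tx": -0.002,"ty": 0,"tz": 0.117,"rx": 0,"ry": 0,"rz": 0,"hand": 10},
  {"tx": -0.002,"ty": 0,"tz": 0.117,"rx": 0,"ry": 0,"rz": 0,"hand": 10},
])

```text
time: 12.68
tcp_pos: [0.5805, -0.1145, 0.0054]
tool_rot: [[-0.969, 0.247, 0.002], [0.247, 0.969, -0.001], [-0.002, -0.0, -1.0]]
wrist_force: [-1.5, 0.5, 7.2]
opening: 0.0235
finger_force: 48.9
```

Request:
carry_out([
  {"tx": 0,"ty": 0,"tz": 0,"rx": 0,"ry": 0,"rz": 0,"hand": 50},
  {"tx": 0,"ty": 0,"tz": 0.0,"rx": 0,"ry": 0,"rz": 0,"hand": 50},
  {"tx": 0,"ty": 0,"tz": 0.001,"rx": 0,"ry": 0,"rz": 0,"hand": 50},
  {"tx": 0,"ty": 0,"tz": 0.001,"rx": 0,"ry": 0,"rz": 0,"hand": 10},
  {"tx": 0,"ty": 0,"tz": 0.001,"rx": 0,"ry": 0,"rz": 0,"hand": 10},
  {"tx": 0,"ty": 0,"tz": 0.001,"rx": 0,"ry": 0,"rz": 0,"hand": 10},
  {"tx": 0,"ty": 0,"tz": 0.001,"rx": 0,"ry": 0,"rz": 0,"hand": 10},
])

```text
time: 13.55
tcp_pos: [0.5796, -0.1142, 0.003]
tool_rot: [[-0.969, 0.247, -0.0], [0.247, 0.969, -0.0], [0.0, -0.0, -1.0]]
wrist_force: [0.3, 0.5, -1.1]
opening: 0.0232
finger_force: 49.0
```

Good, same as before. Lift.

Request:
carry_out([
  {"tx": 0,"ty": 0,"tz": -0.02,"rx": 0,"ry": 0,"rz": 0,"hand": 10},
  {"tx": 0,"ty": 0,"tz": -0.05,"rx": 0,"ry": 0,"rz": 0,"hand": 10},
  {"tx": 0,"ty": 0,"tz": -0.08,"rx": 0,"ry": 0,"rz": 0,"hand": 10},
  {"tx": 0,"ty": 0,"tz": -0.11,"rx": 0,"ry": 0,"rz": 0,"hand": 10},
  {"tx": 0,"ty": 0,"tz": -0.11,"rx": 0,"ry": 0,"rz": 0,"hand": 10},
  {"tx": 0,"ty": 0,"tz": -0.11,"rx": 0,"ry": 0,"rz": 0,"hand": 10},
])

```text
time: 14.3
tcp_pos: [0.5791, -0.114, 0.1125]
tool_rot: [[-0.969, 0.247, -0.001], [0.247, 0.969, 0.0], [0.001, 0.0, -1.0]]
wrist_force: [0.4, -0.1, -2.0]
opening: 0.0232
finger_force: 49.1
```

```bash
python3 plan.py 560 257 110 190
python3 - <<'E'
from h import *
p,d=arm.camera("side"); cv2.imwrite("pics/side3.png",cv2.resize(p[90:290,180:440,::-1],None,fx=3,fy=3))
E
```

```text
d mm [110.2 354.8   2.6] rot [  0.   -0.  -24.3] pos [ 579.1 -114.   112.5] yaw 165.7 q [-0.33  0.25  1.72  0.    1.17 -1.65] F [ 0.4 -0.1 -2. ] op 23.2 ff 49.1 t 14.3
```

View pics/side3.png

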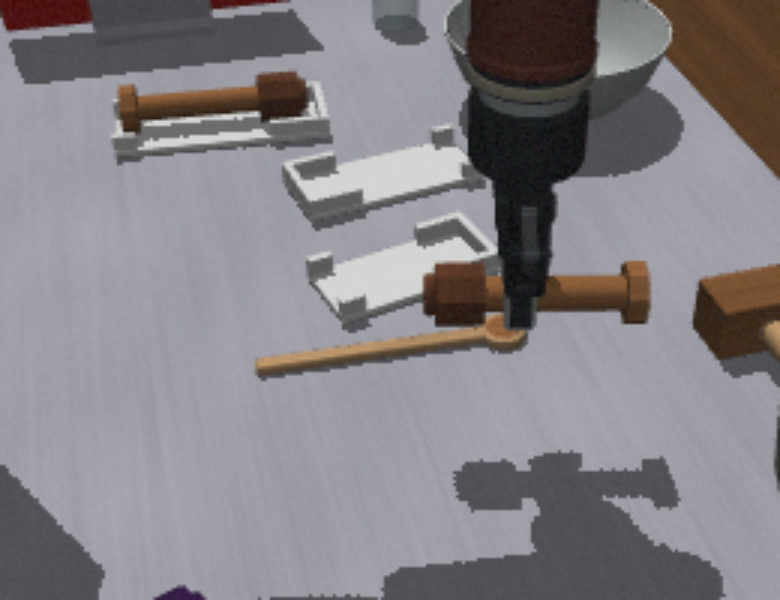

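Request:
carry_out([
  {"tx": 0.01,"ty": 0.03,"tz": 0,"rx": 0,"ry": 0,"rz": -2,"hand": 10},
  {"tx": 0.025,"ty": 0.08,"tz": 0,"rx": 0,"ry": 0,"rz": -6,"hand": 10},
  {"tx": 0.04,"ty": 0.13,"tz": 0,"rx": 0,"ry": 0,"rz": -10,"hand": 10},
  {"tx": 0.056,"ty": 0.18,"tz": 0,"rx": 0,"ry": 0,"rz": -15,"hand": 10},
  {"tx": 0.072,"ty": 0.23,"tz": 0,"rx": 0,"ry": 0,"rz": -20,"hand": 10},
  {"tx": 0.088,"ty": 0.28,"tz": 0,"rx": 0,"ry": 0,"rz": -24,"hand": 10},
  {"tx": 0.103,"ty": 0.33,"tz": 0,"rx": 0,"ry": 0,"rz": -24,"hand": 10},
  {"tx": 0.11,"ty": 0.355,"tz": 0,"rx": 0,"ry": 0,"rz": -24,"hand": 10},
  {"tx": 0.11,"ty": 0.355,"tz": 0,"rx": 0,"ry": 0,"rz": -24,"hand": 10},
  {"tx": 0.11,"ty": 0.355,"tz": 0,"rx": 0,"ry": 0,"rz": -24,"hand": 10},
])

```text
time: 15.6
tcp_pos: [0.56, 0.2562, 0.1116]
tool_rot: [[-0.986, -0.168, -0.002], [-0.168, 0.986, -0.001], [0.003, -0.001, -1.0]]
wrist_force: [-0.1, -0.5, -1.9]
opening: 0.0236
finger_force: 49.3
```

```bash
python3 plan.py 560 257 11 190
```

```text
d mm [ -0.4   0.9 100.6] rot [-0.  -0.1 -0.3] pos [560.  256.2 111.6] yaw -170.3 q [ 0.3   0.31  1.65 -0.    1.18 -1.44] F [-0.1 -0.5 -1.9] op 23.6 ff 49.3 t 15.6
```

Rests at TCP z ≈ 11; descend to 12.5, then to contact.

Request:
carry_out([
  {"tx": 0,"ty": 0.001,"tz": 0.03,"rx": 0,"ry": 0,"rz": 0,"hand": 10},
  {"tx": 0,"ty": 0.001,"tz": 0.06,"rx": 0,"ry": 0,"rz": 0,"hand": 10},
  {"tx": 0,"ty": 0.001,"tz": 0.085,"rx": 0,"ry": 0,"rz": 0,"hand": 10},
  {"tx": 0,"ty": 0.001,"tz": 0.093,"rx": 0,"ry": 0,"rz": 0,"hand": 10},
  {"tx": 0,"ty": 0.001,"tz": 0.097,"rx": 0,"ry": 0,"rz": 0,"hand": 10},
  {"tx": 0,"ty": 0.001,"tz": 0.099,"rx": 0,"ry": 0,"rz": 0,"hand": 10},
  {"tx": 0,"ty": 0.001,"tz": 0.1,"rx": 0,"ry": 0,"rz": 0,"hand": 10},
  {"tx": 0,"ty": 0.001,"tz": 0.1,"rx": 0,"ry": 0,"rz": 0,"hand": 10},
])

```text
time: 16.6
tcp_pos: [0.561, 0.2581, 0.0137]
tool_rot: [[-0.986, -0.168, 0.001], [-0.168, 0.986, 0.0], [-0.001, 0.0, -1.0]]
wrist_force: [0.9, -0.2, -2.1]
opening: 0.0236
finger_force: 49.4
```

Request:
carry_out([
  {"tx": 0,"ty": 0,"tz": 0.001,"rx": 0,"ry": 0,"rz": 0,"hand": 10},
  {"tx": 0,"ty": 0,"tz": 0.0025,"rx": 0,"ry": 0,"rz": 0,"hand": 10},
  {"tx": 0,"ty": 0,"tz": 0.0025,"rx": 0,"ry": 0,"rz": 0,"hand": 10},
])

```text
time: 16.98
tcp_pos: [0.5608, 0.2581, 0.011]
tool_rot: [[-0.986, -0.168, 0.0], [-0.168, 0.986, 0.0], [-0.0, 0.0, -1.0]]
wrist_force: [-2.0, -0.1, 2.7]
opening: 0.0234
finger_force: 49.7
```

Request:
carry_out([
  {"tx": 0,"ty": 0,"tz": 0,"rx": 0,"ry": 0,"rz": 0,"hand": 40},
  {"tx": 0,"ty": 0,"tz": 0,"rx": 0,"ry": 0,"rz": 0,"hand": 60},
  {"tx": 0,"ty": 0,"tz": 0,"rx": 0,"ry": 0,"rz": 0,"hand": 60},
  {"tx": 0,"ty": 0,"tz": -0.02,"rx": 0,"ry": 0,"rz": 0,"hand": 60},
  {"tx": 0,"ty": 0,"tz": -0.06,"rx": 0,"ry": 0,"rz": 0,"hand": 60},
  {"tx": 0,"ty": 0,"tz": -0.11,"rx": 0,"ry": 0,"rz": 0,"hand": 100},
  {"tx": 0,"ty": 0,"tz": -0.14,"rx": 0,"ry": 0,"rz": 0,"hand": 100},
  {"tx": 0,"ty": 0,"tz": -0.14,"rx": 0,"ry": 0,"rz": 0,"hand": 100},
])

```text
time: 17.98
tcp_pos: [0.5633, 0.2588, 0.1559]
tool_rot: [[-0.986, -0.168, 0.008], [-0.168, 0.986, 0.003], [-0.008, 0.001, -1.0]]
wrist_force: [0.5, -0.3, 0.1]
opening: 0.0855
finger_force: 0.0
```

```bash
python3 plan.py 444 -398 130 90
```

```text
d mm [ 228.3 -627.4   23.2] rot [ 0.5  0.3 99.7] pos [563.3 258.8 155.9] yaw -170.3 q [ 0.3   0.26  1.62  0.    1.25 -1.44] F [ 0.5 -0.3  0.1] op 85.5 ff 0.0 t 17.975
```

Request:
carry_out([
  {"tx": 0.228,"ty": -0.627,"tz": 0.02,"rx": 0,"ry": 0,"rz": 100,"hand": 100},
  {"tx": 0.228,"ty": -0.627,"tz": 0.02,"rx": 0,"ry": 0,"rz": 100,"hand": 100},
  {"tx": 0.228,"ty": -0.627,"tz": 0.02,"rx": 0,"ry": 0,"rz": 100,"hand": 100},
  {"tx": 0.228,"ty": -0.627,"tz": 0.02,"rx": 0,"ry": 0,"rz": 100,"hand": 100},
  {"tx": 0.228,"ty": -0.627,"tz": 0.02,"rx": 0,"ry": 0,"rz": 100,"hand": 100},
  {"tx": 0.228,"ty": -0.627,"tz": 0.02,"rx": 0,"ry": 0,"rz": 100,"hand": 100},
  {"tx": 0.228,"ty": -0.627,"tz": 0.02,"rx": 0,"ry": 0,"rz": 100,"hand": 100},
  {"tx": 0.228,"ty": -0.627,"tz": 0.02,"rx": 0,"ry": 0,"rz": 100,"hand": 100},
  {"tx": 0.228,"ty": -0.627,"tz": 0.02,"rx": 0,"ry": 0,"rz": 100,"hand": 100},
  {"tx": 0.228,"ty": -0.627,"tz": 0.02,"rx": 0,"ry": 0,"rz": 100,"hand": 100},
])

```text
time: 19.23
tcp_pos: [0.4478, -0.3581, 0.131]
tool_rot: [[0.009, 1.0, -0.001], [1.0, -0.009, 0.001], [0.001, -0.001, -1.0]]
wrist_force: [1.3, -0.3, 0.3]
opening: 0.0855
finger_force: 0.0
```

```bash
python3 plan.py 444 -398 120 11.5
```

```text
d mm [-39.9  -3.4  11. ] rot [-0.1 -0.  78. ] pos [ 447.8 -358.1  131. ] yaw 89.5 q [-0.81  0.19  1.76  0.    1.2  -0.8 ] F [ 1.3 -0.3  0.3] op 85.5 ff 0.0 t 19.225
```

Request:
carry_out([
  {"tx": -0.02,"ty": -0.003,"tz": 0.01,"rx": 0,"ry": 0,"rz": 78,"hand": 100},
  {"tx": -0.02,"ty": -0.003,"tz": 0.01,"rx": 0,"ry": 0,"rz": 78,"hand": 100},
  {"tx": -0.02,"ty": -0.003,"tz": 0.01,"rx": 0,"ry": 0,"rz": 78,"hand": 100},
  {"tx": -0.02,"ty": -0.003,"tz": 0.01,"rx": 0,"ry": 0,"rz": 78,"hand": 100},
  {"tx": -0.02,"ty": -0.003,"tz": 0.01,"rx": 0,"ry": 0,"rz": 78,"hand": 100},
  {"tx": -0.02,"ty": -0.003,"tz": 0.01,"rx": 0,"ry": 0,"rz": 78,"hand": 100},
  {"tx": -0.02,"ty": -0.003,"tz": 0.01,"rx": 0,"ry": 0,"rz": 78,"hand": 100},
  {"tx": -0.02,"ty": -0.003,"tz": 0.01,"rx": 0,"ry": 0,"rz": 78,"hand": 100},
  {"tx": -0.02,"ty": -0.003,"tz": 0.01,"rx": 0,"ry": 0,"rz": 78,"hand": 100},
  {"tx": -0.02,"ty": -0.003,"tz": 0.01,"rx": 0,"ry": 0,"rz": 78,"hand": 100},
])

```text
time: 20.48
tcp_pos: [0.4455, -0.3764, 0.1214]
tool_rot: [[0.979, 0.203, -0.001], [0.203, -0.979, 0.001], [-0.0, -0.001, -1.0]]
wrist_force: [-1.4, -0.2, -0.7]
opening: 0.0855
finger_force: 0.0
```

```bash
python3 plan.py 444 -398 2 11.5;  python3 - <<'E'
from h import *
p,d=arm.camera("top"); np.save("pics/top3.npy",d); cv2.imwrite("pics/top3.png",p[:,:,::-1])
cv2.imwrite("pics/top3c.png",cv2.resize(p[150:310,130:330,::-1],None,fx=3.7,fy=3.7))
E
```

```text
d mm [ -5.8  21.  119.3] rot [-0.   0.   0.2] pos [ 445.5 -376.4  121.4] yaw 11.7 q [-0.84  0.22  1.74  0.    1.18  0.53] F [-1.4 -0.2 -0.7] op 85.5 ff 0.0 t 20.475
```

View pics/top3c.png

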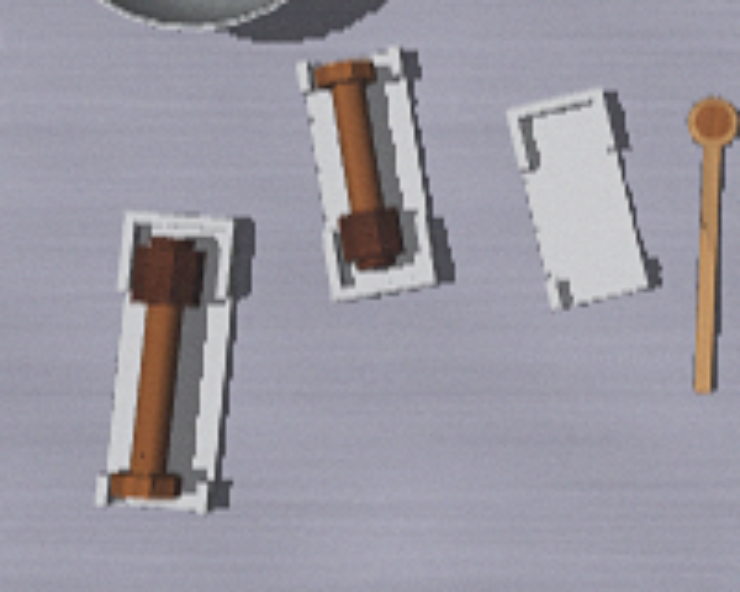

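```bash
cat > chk.py <<'E'
from meas import *
def chk(n,f,b,cyaw,home,ax,half,tip):
    W=cloud("top",np.load(f)); Q,r=fit(W,b,.026,.065); P=Q[:,:2]*1000
    a=np.array([np.cos(np.radians(cyaw)),np.sin(np.radians(cyaw))]); m=np.array([-a[1],a[0]])
    t=(P-home)@a; s=(P-home)@m; e=np.percentile(t,[.5,99.5])
    out=[]
    for lo,hi in((e[0],e[0]+12),(e[0]+25,e[1]-60),(e[1]-35,e[1]-12)):
        k=(t>lo)&(t<hi)&(Q[:,2]*1000>ax); out.append(np.percentile(s[k],[1,99]).round(1))
    print(n,"along",e.round(1),"expected",tip-half,tip,"lateral collar/handle/head",out,"ztop",np.percentile(Q[:,2],98).round(4))
E
python3 - <<'E'
from chk import *
chk("L","pics/top3.npy",(150,195,202,295),-5,np.array([435.2,404]),31,190,81)
chk("M","pics/top3.npy",(205,158,255,236),-170,np.array([560.3,257.2]),29,154,68)
E
```

```text
L along [-107.1   79.8] expected -109 81 lateral collar/handle/head [array([-22.9,  22.1]), array([-12.4,  12.9]), array([-21.2,  24.5])] ztop 0.0572
M along [-85.8  67.1] expected -86 68 lateral collar/handle/head [array([-23.4,  18.7]), array([-14.,  10.]), array([-22.6,  18.9])] ztop 0.0534
```

Request:
carry_out([
  {"tx": -0.006,"ty": 0.021,"tz": 0.04,"rx": 0,"ry": 0,"rz": 0,"hand": 100},
  {"tx": -0.006,"ty": 0.021,"tz": 0.06,"rx": 0,"ry": 0,"rz": 0,"hand": 100},
  {"tx": -0.006,"ty": 0.021,"tz": 0.06,"rx": 0,"ry": 0,"rz": 0,"hand": 100},
])

```text
time: 20.9
tcp_pos: [0.4428, -0.3966, 0.0594]
tool_rot: [[0.979, 0.202, -0.003], [0.202, -0.979, 0.004], [-0.002, -0.005, -1.0]]
wrist_force: [-0.1, 0.2, 0.5]
opening: 0.0856
finger_force: 0.0
```

```bash
python3 plan.py 444 -398 2 11.5
```

```text
d mm [ 1.   1.9 57.4] rot [-0.3  0.1  0.2] pos [ 442.8 -396.6   59.4] yaw 11.7 q [-0.86  0.33  1.73  0.    1.08  0.5 ] F [-0.1  0.2  0.5] op 85.6 ff 0.0 t 20.9
```

Request:
carry_out([
  {"tx": 0,"ty": 0.001,"tz": 0.03,"rx": 0,"ry": 0,"rz": 0,"hand": 100},
  {"tx": 0,"ty": 0.001,"tz": 0.05,"rx": 0,"ry": 0,"rz": 0,"hand": 100},
  {"tx": 0,"ty": 0.001,"tz": 0.056,"rx": 0,"ry": 0,"rz": 0,"hand": 100},
  {"tx": 0,"ty": 0.001,"tz": 0.056,"rx": 0,"ry": 0,"rz": 0,"hand": 50},
  {"tx": 0,"ty": 0.001,"tz": 0.056,"rx": 0,"ry": 0,"rz": 0,"hand": 50},
  {"tx": 0,"ty": 0.001,"tz": 0.056,"rx": 0,"ry": 0,"rz": 0,"hand": 10},
  {"tx": 0,"ty": 0.001,"tz": 0.056,"rx": 0,"ry": 0,"rz": 0,"hand": 10},
  {"tx": 0,"ty": 0.001,"tz": 0.056,"rx": 0,"ry": 0,"rz": 0,"hand": 10},
  {"tx": 0,"ty": 0.001,"tz": 0.056,"rx": 0,"ry": 0,"rz": 0,"hand": 10},
  {"tx": 0,"ty": 0.001,"tz": 0.056,"rx": 0,"ry": 0,"rz": 0,"hand": 10},
], force=40)

```text
time: 22.15
tcp_pos: [0.4449, -0.4, 0.0068]
tool_rot: [[0.979, 0.202, 0.001], [0.202, -0.979, -0.001], [0.001, 0.001, -1.0]]
wrist_force: [-0.2, 0.0, 5.9]
opening: 0.0229
finger_force: 39.2
```

Request:
carry_out([
  {"tx": 0,"ty": 0,"tz": 0,"rx": 0,"ry": 0,"rz": 0,"hand": 50},
  {"tx": 0,"ty": 0,"tz": 0.0,"rx": 0,"ry": 0,"rz": 0,"hand": 50},
  {"tx": 0,"ty": 0,"tz": 0.003,"rx": 0,"ry": 0,"rz": 0,"hand": 50},
  {"tx": 0,"ty": 0,"tz": 0.003,"rx": 0,"ry": 0,"rz": 0,"hand": 10},
  {"tx": 0,"ty": 0,"tz": 0.003,"rx": 0,"ry": 0,"rz": 0,"hand": 10},
  {"tx": 0,"ty": 0,"tz": 0.003,"rx": 0,"ry": 0,"rz": 0,"hand": 10},
  {"tx": 0,"ty": 0,"tz": 0.003,"rx": 0,"ry": 0,"rz": 0,"hand": 10},
])

```text
time: 23.02
tcp_pos: [0.4443, -0.3993, 0.0027]
tool_rot: [[0.979, 0.203, -0.0], [0.203, -0.979, 0.0], [-0.0, -0.0, -1.0]]
wrist_force: [-0.1, 0.1, -1.7]
opening: 0.0229
finger_force: 39.2
```

Request:
carry_out([
  {"tx": 0,"ty": 0,"tz": -0.02,"rx": 0,"ry": 0,"rz": 0,"hand": 10},
  {"tx": 0,"ty": 0,"tz": -0.05,"rx": 0,"ry": 0,"rz": 0,"hand": 10},
  {"tx": 0,"ty": 0,"tz": -0.08,"rx": 0,"ry": 0,"rz": 0,"hand": 10},
  {"tx": 0,"ty": 0,"tz": -0.11,"rx": 0,"ry": 0,"rz": 0,"hand": 10},
  {"tx": 0,"ty": 0,"tz": -0.11,"rx": 0,"ry": 0,"rz": 0,"hand": 10},
  {"tx": 0,"ty": 0,"tz": -0.11,"rx": 0,"ry": 0,"rz": 0,"hand": 10},
])

```text
time: 23.78
tcp_pos: [0.4441, -0.3991, 0.1124]
tool_rot: [[0.979, 0.203, -0.0], [0.203, -0.979, 0.0], [-0.0, -0.0, -1.0]]
wrist_force: [-0.3, 0.6, -1.4]
opening: 0.0228
finger_force: 39.4
```

```bash
python3 plan.py 549 100.5 110 13.2
python3 - <<'E'
from h import *
p,d=arm.camera("side"); cv2.imwrite("pics/side4.png",cv2.resize(p[220:400,220:460,::-1],None,fx=3,fy=3))
E
```

```text
d mm [ 203.9 -468.     2.6] rot [-0.   0.  -1.5] pos [ 444.1 -399.1  112.4] yaw 11.7 q [-0.86  0.27  1.71  0.    1.17  0.5 ] F [-0.3  0.6 -1.4] op 22.8 ff 39.4 t 23.775
```

View pics/side4.png

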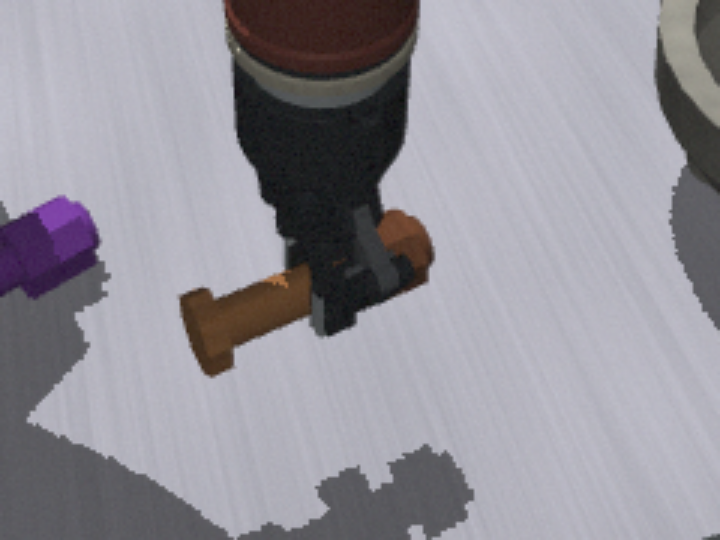

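Request:
carry_out([
  {"tx": 0.012,"ty": -0.028,"tz": 0,"rx": 0,"ry": 0,"rz": 0,"hand": 10},
  {"tx": 0.034,"ty": -0.078,"tz": 0,"rx": 0,"ry": 0,"rz": 0,"hand": 10},
  {"tx": 0.056,"ty": -0.128,"tz": 0,"rx": 0,"ry": 0,"rz": 0,"hand": 10},
  {"tx": 0.078,"ty": -0.178,"tz": 0,"rx": 0,"ry": 0,"rz": -1,"hand": 10},
  {"tx": 0.1,"ty": -0.228,"tz": 0,"rx": 0,"ry": 0,"rz": -1,"hand": 10},
  {"tx": 0.121,"ty": -0.278,"tz": 0,"rx": 0,"ry": 0,"rz": -1.5,"hand": 10},
  {"tx": 0.143,"ty": -0.328,"tz": 0,"rx": 0,"ry": 0,"rz": -1.5,"hand": 10},
  {"tx": 0.165,"ty": -0.378,"tz": 0,"rx": 0,"ry": 0,"rz": -1.5,"hand": 10},
  {"tx": 0.187,"ty": -0.428,"tz": 0,"rx": 0,"ry": 0,"rz": -1.5,"hand": 10},
  {"tx": 0.2,"ty": -0.46,"tz": 0,"rx": 0,"ry": 0,"rz": -1.5,"hand": 10},
])

```text
time: 25.08
tcp_pos: [0.5461, 0.094, 0.1111]
tool_rot: [[0.973, 0.23, -0.003], [0.23, -0.973, 0.0], [-0.003, -0.001, -1.0]]
wrist_force: [0.6, -0.6, -2.1]
opening: 0.0229
finger_force: 39.5
```

Request:
carry_out([
  {"tx": 0.004,"ty": -0.008,"tz": 0,"rx": 0,"ry": 0,"rz": 0,"hand": 10},
  {"tx": 0.004,"ty": -0.008,"tz": 0,"rx": 0,"ry": 0,"rz": 0,"hand": 10},
  {"tx": 0.004,"ty": -0.008,"tz": 0,"rx": 0,"ry": 0,"rz": 0,"hand": 10},
])

```text
time: 25.45
tcp_pos: [0.5487, 0.099, 0.1122]
tool_rot: [[0.974, 0.227, -0.001], [0.227, -0.974, -0.0], [-0.001, 0.0, -1.0]]
wrist_force: [-0.1, 0.3, -0.6]
opening: 0.023
finger_force: 39.5
```

```bash
python3 plan.py 549 100.5 10.7 13.2
```

```text
d mm [  0.7  -1.4 101.5] rot [ 0.   0.1 -0.1] pos [548.7  99.  112.2] yaw 13.1 q [ 0.04  0.18  1.81 -0.    1.15  1.38] F [-0.1  0.3 -0.6] op 23.0 ff 39.5 t 25.45
```

Request:
carry_out([
  {"tx": 0,"ty": -0.001,"tz": 0.03,"rx": 0,"ry": 0,"rz": 0,"hand": 10},
  {"tx": 0,"ty": -0.001,"tz": 0.06,"rx": 0,"ry": 0,"rz": 0,"hand": 10},
  {"tx": 0,"ty": -0.001,"tz": 0.085,"rx": 0,"ry": 0,"rz": 0,"hand": 10},
  {"tx": 0,"ty": -0.001,"tz": 0.093,"rx": 0,"ry": 0,"rz": 0,"hand": 10},
  {"tx": 0,"ty": -0.001,"tz": 0.097,"rx": 0,"ry": 0,"rz": 0,"hand": 10},
  {"tx": 0,"ty": -0.001,"tz": 0.099,"rx": 0,"ry": 0,"rz": 0,"hand": 10},
  {"tx": 0,"ty": -0.001,"tz": 0.1,"rx": 0,"ry": 0,"rz": 0,"hand": 10},
  {"tx": 0,"ty": -0.001,"tz": 0.1,"rx": 0,"ry": 0,"rz": 0,"hand": 10},
])

```text
time: 26.45
tcp_pos: [0.5494, 0.1013, 0.0134]
tool_rot: [[0.974, 0.228, 0.001], [0.228, -0.974, 0.0], [0.001, 0.0, -1.0]]
wrist_force: [0.1, -0.6, -2.5]
opening: 0.0229
finger_force: 39.5
```

Request:
carry_out([
  {"tx": 0,"ty": 0,"tz": 0.001,"rx": 0,"ry": 0,"rz": 0,"hand": 10},
  {"tx": 0,"ty": 0,"tz": 0.0015,"rx": 0,"ry": 0,"rz": 0,"hand": 10},
  {"tx": 0,"ty": 0,"tz": 0.0015,"rx": 0,"ry": 0,"rz": 0,"hand": 10},
])

```text
time: 26.82
tcp_pos: [0.5489, 0.1013, 0.0113]
tool_rot: [[0.974, 0.228, -0.0], [0.228, -0.974, 0.0], [-0.0, -0.0, -1.0]]
wrist_force: [-0.2, 0.1, -1.3]
opening: 0.0229
finger_force: 39.5
```

Request:
carry_out([
  {"tx": 0,"ty": 0,"tz": 0.001,"rx": 0,"ry": 0,"rz": 0,"hand": 10},
  {"tx": 0,"ty": 0,"tz": 0.001,"rx": 0,"ry": 0,"rz": 0,"hand": 10},
])

```text
time: 27.08
tcp_pos: [0.549, 0.1012, 0.0104]
tool_rot: [[0.974, 0.228, 0.0], [0.228, -0.974, 0.0], [0.0, 0.0, -1.0]]
wrist_force: [-0.9, 1.2, 0.2]
opening: 0.0232
finger_force: 39.7
```

Request:
carry_out([
  {"tx": 0,"ty": 0,"tz": 0,"rx": 0,"ry": 0,"rz": 0,"hand": 40},
  {"tx": 0,"ty": 0,"tz": 0,"rx": 0,"ry": 0,"rz": 0,"hand": 60},
  {"tx": 0,"ty": 0,"tz": 0,"rx": 0,"ry": 0,"rz": 0,"hand": 60},
  {"tx": 0,"ty": 0,"tz": -0.02,"rx": 0,"ry": 0,"rz": 0,"hand": 60},
  {"tx": 0,"ty": 0,"tz": -0.06,"rx": 0,"ry": 0,"rz": 0,"hand": 60},
  {"tx": 0,"ty": 0,"tz": -0.11,"rx": 0,"ry": 0,"rz": 0,"hand": 100},
  {"tx": 0,"ty": 0,"tz": -0.15,"rx": 0,"ry": 0,"rz": 0,"hand": 100},
  {"tx": -0.05,"ty": 0.05,"tz": -0.15,"rx": 0,"ry": 0,"rz": 0,"hand": 100},
  {"tx": -0.1,"ty": 0.1,"tz": -0.15,"rx": 0,"ry": 0,"rz": 0,"hand": 100},
  {"tx": -0.15,"ty": 0.15,"tz": -0.15,"rx": 0,"ry": 0,"rz": 0,"hand": 100},
])

```text
time: 28.32
tcp_pos: [0.4495, -0.0594, 0.1621]
tool_rot: [[0.973, 0.229, 0.003], [0.229, -0.973, -0.001], [0.002, 0.002, -1.0]]
wrist_force: [-0.3, -0.7, -0.1]
opening: 0.0859
finger_force: 0.0
```

Request:
carry_out([
  {"tx": 0,"ty": 0.06,"tz": 0,"rx": 0,"ry": 0,"rz": 0,"hand": 100},
  {"tx": 0,"ty": 0.12,"tz": 0,"rx": 0,"ry": 0,"rz": 0,"hand": 100},
  {"tx": 0,"ty": 0.18,"tz": 0,"rx": 0,"ry": 0,"rz": 0,"hand": 100},
  {"tx": 0,"ty": 0.18,"tz": 0,"rx": 0,"ry": 0,"rz": 0,"hand": 100},
  {"tx": 0,"ty": 0.18,"tz": 0,"rx": 0,"ry": 0,"rz": 0,"hand": 100},
])

```text
time: 28.95
tcp_pos: [0.491, -0.2332, 0.161]
tool_rot: [[0.974, 0.227, 0.0], [0.227, -0.974, 0.0], [0.0, -0.0, -1.0]]
wrist_force: [0.2, -1.1, -0.6]
opening: 0.0857
finger_force: 0.0
```

Run:
```python
from h import *
p,d=arm.camera("top"); np.save("pics/top4.npy",d); cv2.imwrite("pics/top4.png",p[:,:,::-1])
from chk import *
chk("L","pics/top4.npy",(150,195,202,295),-5,np.array([435.2,404]),31,190,81)
chk("M","pics/top4.npy",(205,158,255,236),-170,np.array([560.3,257.2]),29,154,68)
chk("S","pics/top4.npy",(262,165,312,238),13.2,np.array([549.1,100.5]),27,126,57)
```

```text
L along [-107.    80.2] expected -109 81 lateral collar/handle/head [array([-22.1,  23.1]), array([-12.1,  13.2]), array([-21.6,  25.2])] ztop 0.0579
M along [-85.7  66.6] expected -86 68 lateral collar/handle/head [array([-23.3,  18.6]), array([-14.1,  10. ]), array([-22.6,  19. ])] ztop 0.0533
S along [-68.2  55.9] expected -69 57 lateral collar/handle/head [array([-15.8,  20.1]), array([-9.6, 13.6]), array([-16.8,  19.5])] ztop 0.0491
```

View pics/top4.png

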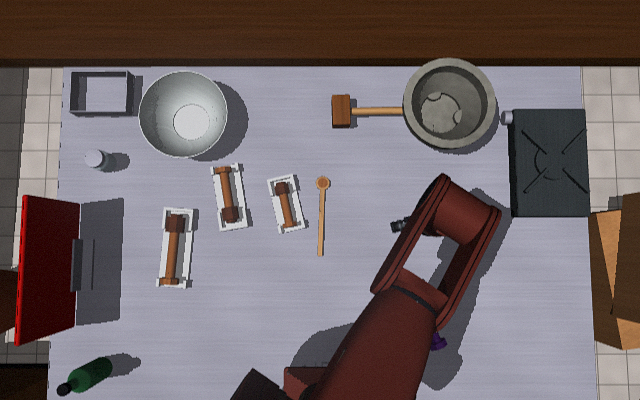

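All three are home: head ends at (174,222), (230,215) and (283,187). The spoon and mallet have not moved.

```bash
python3 -c "from station import arm; print(arm.job_done())"
```

```text
the job is handed in; nothing more can be done
None
```

All three pestles lie in their own cradles with heads to the stops, within about 2 mm of home along the board and between the cheeks; the spoon and mallet look unmoved in the last picture, and the job was handed in at about 29 s.

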